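# Let a mixing ball out of the lever dispenser and ease the lid shut

### The job

On the paint-mixing bench, press the orange lever pad down with the fingertips until the orange lid is wide open, and keep it open while the steel ball rolls out into the tray. Then let the lever come up slowly under the fingers so that the lid eases shut without slamming. Work it by the lever only: do not touch the lids or the balls, do not work the blue dispenser, and leave the other things on the bench where they are.

Things in the scene. Friction and masses are not known exactly. Their poses are not given: they have to be found in the camera images.
- orange: The one to use: bolted-down ball dispenser with orange lid and lever pad. Origin on the bench under its ramp; x from its tray to its rear, y to its lever side, z up. Base plate x -160 to 90, y -50 to 50 mm. Hopper x -62 to 75, y -36 to 36, 135 tall (open lid's edge rises to about 200). Grey housing x 0 to 75, y 35 to 69, 135 tall. Nothing stands under the pad, beside the tray
- orange_pad (a point): top centre of the orange press pad at the lever's free end: 36 mm along x, 30 along y, 8 thick; at rest at x -95, y 105, z 155 mm in the dispenser's frame. It goes down about 53 mm in the full stroke (under 4 mm fore-aft), tilting from 0.17 rad one way to 0.23 the other; the pivot is 130 mm behind. Press from above, about 3 to 9 N; a spring lifts it again if let go
- orange_lever (a joint): orange lever angle, rad: 0 at rest (up), 0.40 fully pressed
- orange_lid (a joint): orange lid angle, rad: 0 shut, 0.80 fully open; the hidden linkage makes it always twice the lever angle. Let go, the lid slams shut
- orange_tray (a point): centre of the inner floor of the orange dispenser's black catch tray, below the lid's front edge (inside 92 x 84 mm, walls 41 mm above this floor, floor 24 mm above the bench)
- orange_ball_center (a point): centre of the orange dispenser's steel mixing ball, 30 mm across, 110 g. At the start it leans on the inside of the lid's clear front lip, at x -43, z 83 mm in the dispenser's frame; it rolls down the ramp into the tray by itself within about a second once the lid is open
- blue: The one to leave alone: bolted-down ball dispenser with blue lid and lever pad. Origin on the bench under its ramp; x from its tray to its rear, y to its lever side, z up. Base plate x -160 to 90, y -50 to 50 mm. Hopper x -62 to 75, y -36 to 36, 135 tall (open lid's edge rises to about 200). Grey housing x 0 to 75, y 35 to 69, 135 tall. Nothing stands under the pad, beside the tray
- blue_pad (a point): top centre of the blue press pad at the lever's free end: 36 mm along x, 30 along y, 8 thick; at rest at x -95, y 105, z 155 mm in the dispenser's frame. It goes down about 53 mm in the full stroke (under 4 mm fore-aft), tilting from 0.17 rad one way to 0.23 the other; the pivot is 130 mm behind. Press from above, about 3 to 9 N; a spring lifts it again if let go
- blue_lever (a joint): blue lever angle, rad: 0 at rest (up), 0.40 fully pressed
- blue_lid (a joint): blue lid angle, rad: 0 shut, 0.80 fully open; the hidden linkage makes it always twice the lever angle. Let go, the lid slams shut
- blue_tray (a point): centre of the inner floor of the blue dispenser's black catch tray, below the lid's front edge (inside 92 x 84 mm, walls 41 mm above this floor, floor 24 mm above the bench)
- blue_ball_center (a point): centre of the blue dispenser's steel mixing ball, 30 mm across, 110 g. At the start it leans on the inside of the lid's clear front lip, at x -43, z 83 mm in the dispenser's frame; it rolls down the ramp into the tray by itself within about a second once the lid is open
- cup: bystander, loose: white open plastic mixing cup, 68 mm across the rim, 85 mm tall; origin at the centre of its underside
- jar: bystander, loose: small amber glass jar, 44 mm across, 55 mm tall; origin at the centre of its underside
- tin: bystander, loose: blue paint tin with a steel lid, 100 mm across, 120 mm tall; origin at the centre of its underside
- thinner: bystander, loose: green bottle with a red cap, 66 mm across, 170 mm tall; origin at the centre of its underside
- tape: bystander, loose: roll of yellow masking tape lying flat, 100 mm across, 25 mm tall; origin at the centre of its underside
- stick: bystander, loose: spatula lying flat on the bench, 200 mm long, handle towards its own -x
- block: bystander, loose: cork sanding block 60 x 100 x 30 mm; origin at the centre of its underside

How it is judged:
By the outcome, as a careful person would: the job done as asked, in the order asked, and still so for the second after the job is handed in, with the robot touching nothing.
It also fails if it takes over 42 s, if anything falls off the work surface, if the arm or the gripper's body presses on something with over 40 N, if the wrist force passes 120 N, or if a joint passes its speed limit or range.

### The arm

A 6-joint arm with a two-finger parallel gripper is mounted at the origin on the work surface. World frame = base frame: x ahead of the robot, y to its left, z up, the work surface at z = 0. Lengths are in mm, angles in rad, forces in N, time in s.
With the tool pointing down it reaches from about 325 to 775 mm from the base axis. Payload 5.5 kg.
Tool frame: the origin (TCP) lies midway between the tips of the shut fingers; the grasp point (between the pads) lies ctrl.grasp_offset behind it (ctrl.grasp_offset is the distance from the TCP to the grasp point, in mm); x points along the fingers, y is the direction in which the jaws open and shut, and the axes are right-handed (so a half turn about x gives the same grasp; the last joint's range is limited). The gripper opens to 85 mm and grips with 20 to 120 N. Pads are 22 mm wide; open, the fingers measure 114 mm over their backs; the gripper's body (76 mm by 85 mm) begins 54 mm behind the grasp point. The pads swing forward as they close: fully open they stand 13 mm farther back than shut.
Start: joints at [-1.393, 0.091, 1.231, -0, 1.82, -0.057], TCP at [139.588, -583.551, 231.275] pointing down, gripper open.
Joint ranges: [-2.87, 2.87], [-0.86, 2.18], [0.17, 2.46], [-1.51, 4.65], [0.06, 2.69], [-2.65, 2.65]. Speed limits (rad/s): [2.57, 2.57, 3.01, 3.14, 3.14, 3.14].

### API

Orientations are given as a unit quaternion [x, y, z, w].
In Python, from station import ctrl, grab_frame, workorder gives the robot as it stands. The module is installed in compiled form; this text tells all that it offers.
- The arm moves only by the tool move_arm, never from a script. Its argument "deltas" is a list of rows, each a list of 3 entries, a list of its own where there are three numbers: the shift along the world's x, y, z as a fraction of full scale, then the turn about the world's z as a fraction of full scale, then the opening, from 0 (shut) to 1 (fully open). A call has 1 to 8 rows; each row shifts and turns the commanded pose from where the row before left it; what a row does not reach is not made up. Full scale, the value 1, is 25 mm for a shift and 6 degrees for a turn. A row lasts 1/12 s, in which the tool goes at most 41.7 mm and 7.16 degrees, less where a joint would pass 70% of its speed; a pose out of reach is approached as far as the arm can. A call with a number of a shift or a turn outside -1 to 1 is refused whole. A call with a gripper value outside its range is refused whole. The fingers move at their own pace and stop on an object; the grip force is fixed at half the most. Time passes only in rows, so rows that do not move let the fingers close. It gives the time, the measured TCP pose, the force and the opening at its end, in the units of the state.
- ctrl.sense(): the state, without advancing time (a new reading comes with each control period).
- grab_frame(name): name is "side" or "top" or "wrist"; returns a dict with "pixels" (384x512x3 uint8, blue, green, red), "mtx" (3x3 intrinsics, pixels), "world_from_camera" (4x4, takes a point from camera to world coordinates). Camera axes: x right, y down, z forward; pixel columns grow to the right and rows downward; lengths in mm; the calibration is good to about 2 mm. A picture is of the moment at which its call begins. There is no depth.
- workorder.job_done(): hands the job in, once; it reports no verdict.
The state is a dict: "time": time; "qpos": joint angles; "joint_velocities": joint speeds; "tau": joint torques, N m; "tcp_pos": TCP position; "orientation": TCP orientation; "contact_force": force on the tool from outside, world axes, zero at the start; "wrist_torque": the same for the moment, N m; "width": opening from 0.0 (shut) to 1.0 (fully open).
Only numpy, scipy, OpenCV 4.12 (cv2) and the standard library are available. Lean on these libraries where they do the work, as an engineer would, in place of code of your own. Each camera call takes 0.05 s, during which the arm holds its last target.

## Working session

There is one attempt and no reset: what is moved stays moved. The work goes in short steps, Python scripts to look and compute and a tool call to move; the robot and the scene stay as the last step left them, time stands still between calls to the robot, and variables do not carry over. Pictures are saved under pics/ and viewed, and the job is handed in when it is done.

Besides the shell and the picture viewer there is one more tool, called after "Emit:" by a JSON object that holds its "method" and its "body", one argument or row to a line. move_arm: Moves the arm, as the interface text tells. Its arguments: {"type":"object","properties":{"deltas":{"type":"array"}},"required":["deltas"]}

```bash
mkdir -p pics; python3 - <<'E'
from station import ctrl, grab_frame
import cv2, pickle
print(ctrl.sense(), ctrl.grasp_offset)
for n in ["side","top","wrist"]:
    f=grab_frame(n); cv2.imwrite(f"pics/{n}0.png",f["pixels"]); pickle.dump(f,open(f"{n}0.pkl","wb"))
    print(n,f["mtx"].round(1).tolist(),f["world_from_camera"].round(3).tolist())
E
```

```text
{'time': 0.0, 'qpos': array([-1.39270917e+00,  9.18546016e-02,  1.23191375e+00, -2.13877305e-05,
        1.81977950e+00, -5.66864898e-02]), 'joint_velocities': array([ 0.00187566,  0.00080014, -0.00067768,  0.00228104, -0.00025873,
        0.00016958]), 'tau': array([-1.42466346e-03, -4.58729410e+01, -4.18031788e+01, -3.34515344e-04,
        1.15669941e-02, -2.25302955e-06]), 'tcp_pos': array([ 139.52243539, -583.2595455 ,  230.13767484]), 'orientation': array([-0.70219116, -0.08350219,  0.70228966, -0.08212309]), 'contact_force': array([-0.26040059,  0.03088901, -0.34024447]), 'wrist_torque': array([ 0.04954812, -0.02068127,  0.0204508 ]), 'width': 0.9971923238118814} 18.700000000000003
side [[387.9, 0.0, 256.2], [0.0, 387.9, 188.2], [0.0, 0.0, 1.0]] [[0.856, -0.253, 0.452, -74.932], [-0.518, -0.413, 0.75, -1088.609], [-0.003, -0.875, -0.484, 815.612], [0.0, 0.0, 0.0, 1.0]]
top [[393.5, 0.0, 254.2], [0.0, 393.5, 195.5], [0.0, 0.0, 1.0]] [[-0.046, -0.973, 0.225, 288.672], [-0.999, 0.046, -0.006, -2.029], [-0.004, -0.225, -0.974, 1462.008], [0.0, 0.0, 0.0, 1.0]]
wrist [[265.6, 0.0, 257.5], [0.0, 265.6, 191.7], [0.0, 0.0, 1.0]] [[0.233, -0.921, -0.311, 219.506], [-0.972, -0.222, -0.073, -564.799], [-0.002, 0.319, -0.948, 372.069], [0.0, 0.0, 0.0, 1.0]]
```

View pics/top0.png

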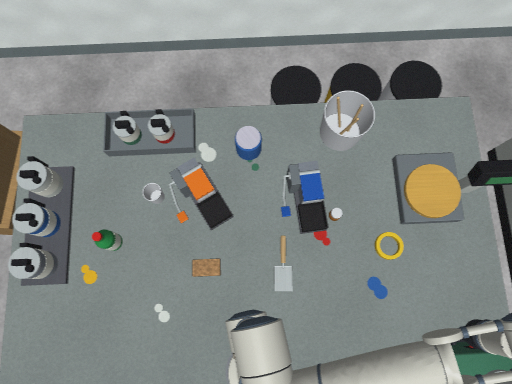

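View pics/side0.png

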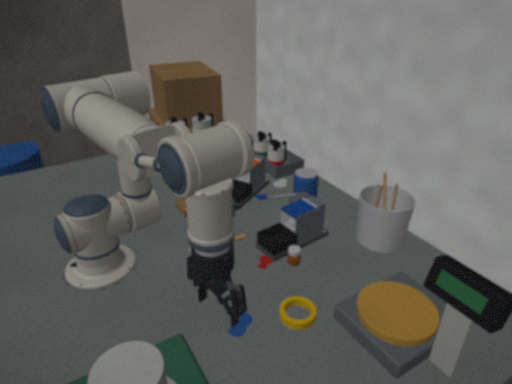

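```bash
python3 - <<'E'
import cv2
a=cv2.imread("pics/top0.png")[140:250,130:260]
cv2.imwrite("pics/c1.png",cv2.resize(a,None,fx=6,fy=5.4545,interpolation=cv2.INTER_CUBIC)[:600])
E
```

```text
(no output)
```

View pics/c1.png

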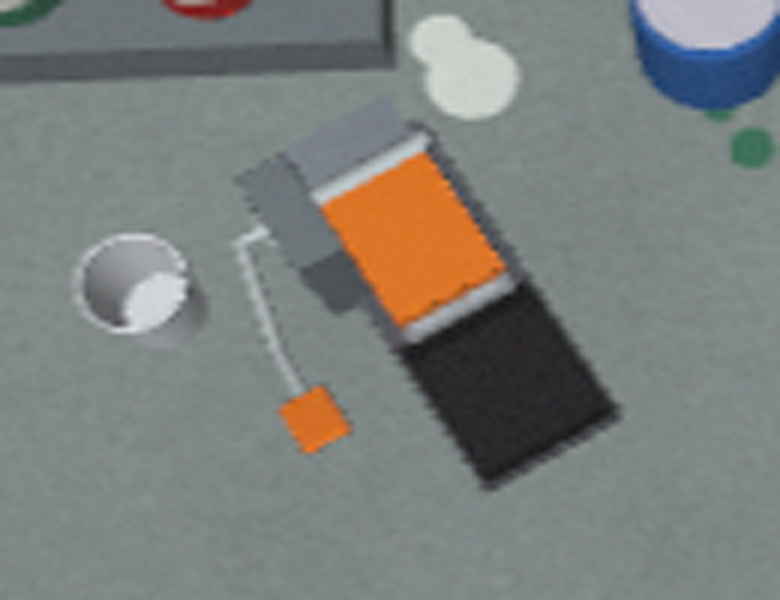

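```bash
cat >h.py <<'E'
import numpy as np
def ray(f,u,v,z):
    K=f["mtx"];T=f["world_from_camera"]
    d=T[:3,:3]@np.linalg.solve(K,[u,v,1]);o=T[:3,3]
    return o+d*(z-o[2])/d[2]
def proj(f,P):
    T=np.linalg.inv(f["world_from_camera"]);p=T[:3,:3]@np.asarray(P)+T[:3,3]
    q=f["mtx"]@p;return q[:2]/q[2]
E
python3 - <<'E'
import pickle,numpy as np
from h import *
f=pickle.load(open("top0.pkl","rb"))
c=lambda x,y,z:ray(f,130+x/6,140+y/5.4545,z)
pad=c(315,420,155);print("pad",pad)
for n,p in dict(a=(278,412),b=(321,386),c=(353,428),d=(309,455)).items(): print(n,c(*p,155).round(1))
A,B=c(488,490,65),c(618,412,65)
C,D=c(405,347,65),c(527,287,65)
print(A,B,np.linalg.norm(A-B)); 
for p,q in((A,C),(B,D)): d=q-p;print("x axis yaw",np.arctan2(d[1],d[0]))
d=A-B;yaw0=np.arctan2(d[1],d[0])-np.pi/2;print("yaw from front",yaw0)
lid=[c(322,203,135),c(425,152,135),c(505,270,135),c(403,325,135)]
for i,j in((0,3),(1,2)): d=lid[i]-lid[j];print("lid yaw",np.arctan2(d[1],d[0]),np.linalg.norm(d))
for yaw in (-.45,-.5,-.55,-.6):
  R=np.array([[np.cos(yaw),-np.sin(yaw)],[np.sin(yaw),np.cos(yaw)]])
  o=pad[:2]-R@[-95,105];print(yaw,o,[ (R.T@(P[:2]-o)).round(1).tolist() for P in (A,B,C,D)+tuple(lid)])
E
```

```text
pad [527.69784595 234.57123141 155.        ]
a [533.7 255.3 155. ]
b [548.9 231.1 155. ]
c [521.7 213.3 155. ]
d [506. 238. 155.]
[492.8348799 148.0775516  65.       ] [541.04028884  68.97163905  65.        ] 92.63642291654656
x axis yaw 0.4563234332059274
x axis yaw 0.5405888193787878
yaw from front 0.547286625471326
lid yaw 0.5107398160334851 94.50174837501606
lid yaw 0.5100244998221083 92.4069874168738
-0.45 [567.56893959  98.70255993] [[-88.8, 12.0], [-11.0, -38.3], [-21.4, 97.9], [44.9, 47.0], [35.9, 166.9], [90.4, 126.0], [37.4, 50.3], [-18.3, 89.5]]
-0.5 [560.72850778  96.87963625] [[-84.1, 12.4], [-3.9, -33.9], [-21.2, 101.6], [47.7, 54.0], [32.6, 173.4], [89.2, 135.3], [40.0, 57.0], [-17.6, 93.3]]
-0.55 [553.80551651  95.40086985] [[-79.5, 13.0], [2.9, -29.2], [-21.1, 105.3], [50.0, 61.2], [29.0, 179.7], [87.4, 144.4], [42.2, 63.8], [-17.1, 97.2]]
-0.6 [546.81726966  94.26995687] [[-74.9, 13.9], [9.5, -24.1], [-21.2, 109.0], [52.0, 68.5], [25.1, 185.8], [85.2, 153.5], [44.1, 70.7], [-16.8, 101.1]]
```

```bash
python3 - <<'E'
import pickle,numpy as np
from h import *
from scipy.optimize import least_squares
f=pickle.load(open("top0.pkl","rb"))
c=lambda x,y:np.array([130+x/6,140+y/5.4545])
# model pts
M=[(-95,105,155),(-155,46,65),(-155,-46,65),(75,69,135)]
U=[c(315,420),c(488,490),c(618,412),c(237,180)]
def W(p,m):
  x,y,t=p;C,S=np.cos(t),np.sin(t);return np.array([x+C*m[0]-S*m[1],y+S*m[0]+C*m[1],m[2]])
r=least_squares(lambda p:np.concatenate([proj(f,W(p,m))-u for m,u in zip(M,U)]),[600,150,.5])
print(r.x,r.fun.round(1)); print("pad",W(r.x,M[0]))
print("cup",ray(f,152,190,85))
E
```

```text
[6.56309655e+02 1.84411143e+02 4.92223980e-01] [ 0.8  1.4 -1.  -1.4 -0.5 -0.1  0.7  0.1]
pad [522.96603716 232.05019814 155.        ]
cup [644.43632216 356.77134554  85.        ]
```

View pics/wrist0.png

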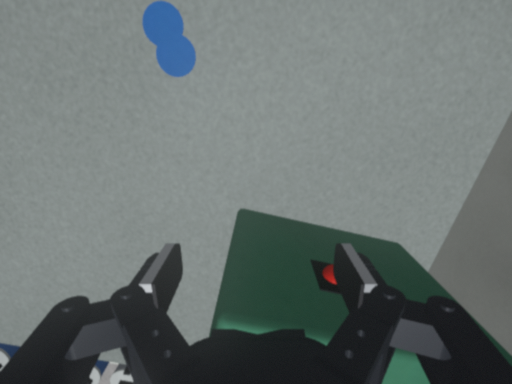

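Emit:
{"method": "move_arm", "body": {
  "deltas": [
    [[0.9,1,0.15],0.5,0],
    [[0.9,1,0.15],0.5,0],
    [[0.9,1,0.15],0.5,0],
    [[0.9,1,0.15],0.5,0],
    [[0.9,1,0.15],0.5,0],
    [[0.9,1,0.15],0.5,0],
    [[0.9,1,0.15],0.5,0],
    [[0.9,1,0.15],0.5,0]
  ]
}}

```text
time: 0.82
tcp_pos: [320.3, -382.1, 261.2]
orientation: [-0.669, -0.228, 0.669, -0.228]
contact_force: [-0.3, 0.1, 1.2]
width: 0.001
```

Emit:
{"method": "move_arm", "body": {
  "deltas": [
    [[0.7,1,0],0.5,0],
    [[0.7,1,0],0.5,0],
    [[0.7,1,0],0.5,0],
    [[0.7,1,0],0.5,0],
    [[0.7,1,0],0.5,0],
    [[0.7,1,0],0.5,0],
    [[0.7,1,0],0.5,0],
    [[0.7,1,0],0.5,0]
  ]
}}

```text
time: 1.48
tcp_pos: [460.1, -182.1, 261.0]
orientation: [-0.607, -0.362, 0.607, -0.362]
contact_force: [0.8, 0.0, -1.1]
width: -0.003
```

Emit:
{"method": "move_arm", "body": {
  "deltas": [
    [[0.1,1,0],0.5,0],
    [[0.1,1,0],0.5,0],
    [[0.1,1,0],0.5,0],
    [[0.1,1,0],0.5,0],
    [[0.1,1,0],0.5,0],
    [[0.1,1,0],0.5,0],
    [[0.1,1,0],0.5,0],
    [[0.1,1,0],0.5,0]
  ]
}}

```text
time: 2.15
tcp_pos: [479.4, 17.7, 261.0]
orientation: [-0.519, -0.481, 0.519, -0.48]
contact_force: [0.4, 1.2, -0.2]
width: -0.002
```

Emit:
{"method": "move_arm", "body": {
  "deltas": [
    [[0.24,1,0],0.65,0],
    [[0.24,1,0],0.65,0],
    [[0.24,1,0],0.65,0],
    [[0.24,1,0],0.65,0],
    [[0.24,1,0],0.65,0],
    [[0.24,1,0],0.65,0],
    [[0.24,1,0],0.65,0],
    [[0.24,1,0],0.65,0]
  ]
}}

```text
time: 2.82
tcp_pos: [527.6, 217.7, 260.9]
orientation: [0.37, 0.603, -0.37, 0.602]
contact_force: [0.5, -0.2, -0.0]
width: 0.004
```

Emit:
{"method": "move_arm", "body": {
  "deltas": [
    [[0,0.6,-0.7],0,0],
    [[0,0,-0.7],0,0],
    [[0,0,-0.6],0,0],
    [[0,0,0],0,0]
  ]
}}

```text
time: 3.15
tcp_pos: [526.2, 231.4, 206.7]
orientation: [0.369, 0.603, -0.373, 0.6]
contact_force: [-0.1, -0.3, -1.4]
width: 0.002
```

```bash
python3 - <<'E'
from station import ctrl, grab_frame
import cv2, pickle
for n in ["side","top","wrist"]:
    f=grab_frame(n); cv2.imwrite(f"pics/{n}1.png",f["pixels"]); pickle.dump(f,open(f"{n}1.pkl","wb"))
s=ctrl.sense();print(s)
a=cv2.imread("pics/top1.png")[140:250,130:260];cv2.imwrite("pics/top1c.png",cv2.resize(a,None,fx=5,fy=5,interpolation=cv2.INTER_CUBIC))
E
```

```text
{'time': 3.3, 'qpos': array([ 3.54099197e-01,  2.31435025e-02,  1.33526359e+00,  9.93613893e-06,
        1.78273243e+00, -1.10824669e-01]), 'joint_velocities': array([-0.00442188, -0.01181193, -0.02060972, -0.00047187, -0.00414067,
        0.00067901]), 'tau': array([ 1.62899327e-01, -4.15043342e+01, -4.05265367e+01,  1.10854791e-02,
       -9.46217595e-03, -3.55839791e-05]), 'tcp_pos': array([527.68008596, 231.32567797, 212.00718239]), 'orientation': array([ 0.37149179,  0.60164243, -0.37123518,  0.60183442]), 'contact_force': array([0.0143423 , 0.02530835, 0.49826669]), 'wrist_torque': array([-0.00804828,  0.00809656,  0.02008981]), 'width': -0.0015812803062701533}
```

View pics/wrist1.png

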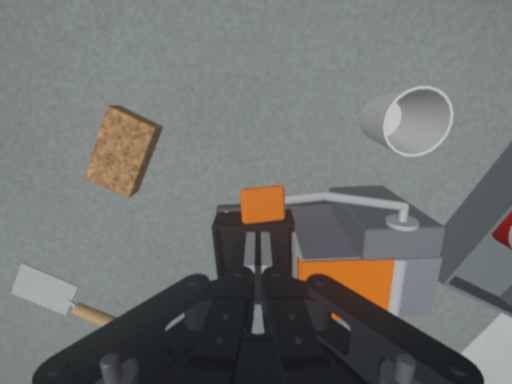

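View pics/top1c.png

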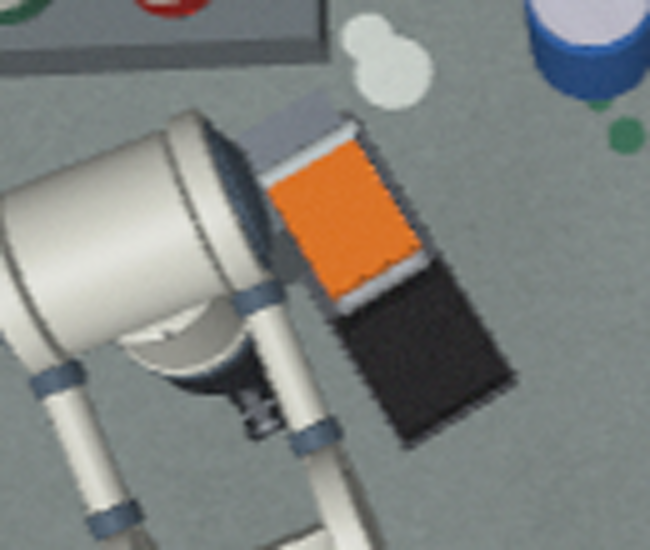

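View pics/side1.png

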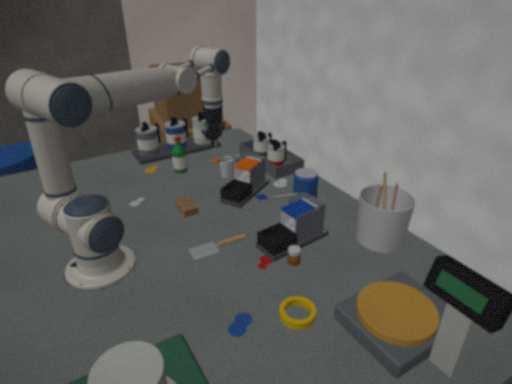

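```bash
python3 - <<'E'
import pickle,numpy as np,cv2
from h import *
f=pickle.load(open("wrist1.pkl","rb"))
print("pad",ray(f,262.5,203,155))
for p in [(241,188),(283,186),(285,218),(242,222)]: print(ray(f,*p,155).round(1))
print("tcp px",proj(f,[527.7,231.3,212]))
cv2.imwrite("pics/w1c.png",cv2.resize(f["pixels"][150:300,180:360],None,fx=4,fy=4,interpolation=cv2.INTER_CUBIC))
t=pickle.load(open("top0.pkl","rb"));s=pickle.load(open("side1.pkl","rb"))
print(proj(s,[527,234,155]))
cv2.imwrite("pics/s1c.png",cv2.resize(s["pixels"][90:220,150:300],None,fx=4.5,fy=4.5,interpolation=cv2.INTER_CUBIC))
E
```

```text
pad [528.00176642 238.20106356 155.        ]
[507.3 241.8 155. ]
[535.8 258.  155. ]
[550.2 234.8 155. ]
[520.6 215.9 155. ]
tcp px [258.37313696 246.5397341 ]
[215.06882989 158.98051218]
```

View pics/w1c.png

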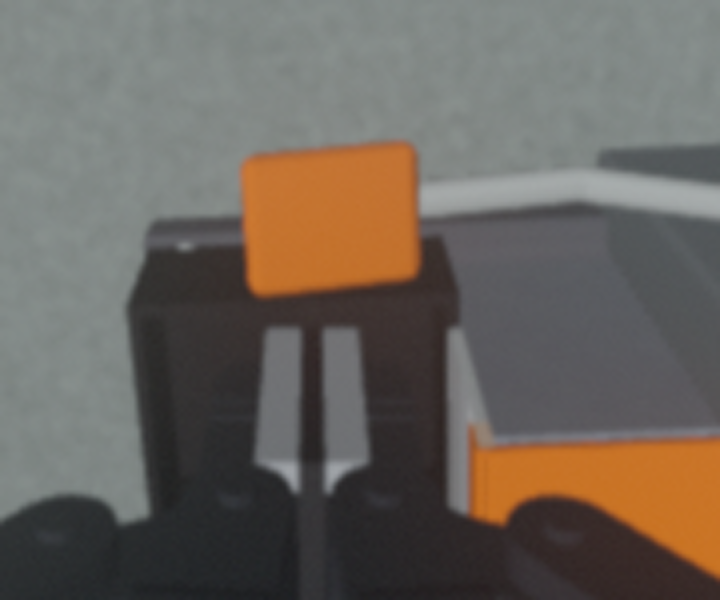

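View pics/s1c.png

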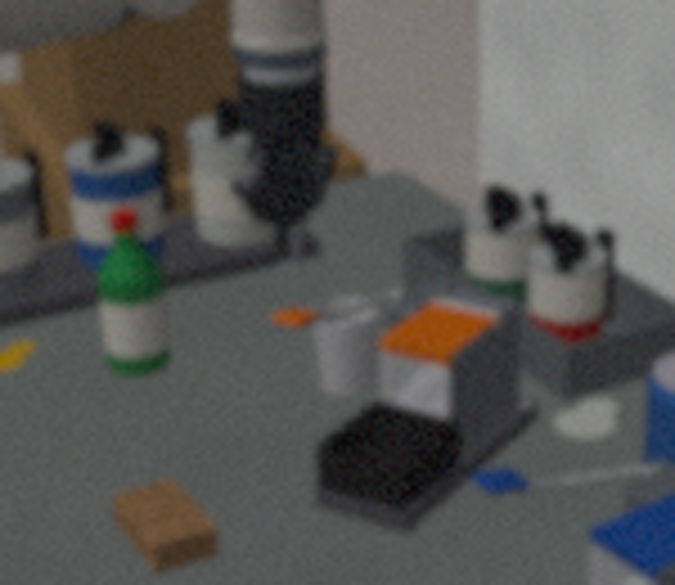

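Emit:
{"method": "move_arm", "body": {
  "deltas": [
    [[0,0.2,-0.6],0,0],
    [[0,0,-0.6],0,0],
    [[0,0,-0.4],0,0],
    [[0,0,-0.2],0,0],
    [[0,0,-0.1],0,0],
    [[0,0,0],0,0]
  ]
}}

```text
time: 3.8
tcp_pos: [527.7, 236.3, 164.0]
orientation: [0.371, 0.602, -0.371, 0.602]
contact_force: [-0.3, -0.7, -0.1]
width: -0.002
```

```bash
python3 - <<'E'
from station import ctrl, grab_frame
import cv2
f=grab_frame("wrist");print(ctrl.sense()["tcp_pos"])
cv2.imwrite("pics/w2c.png",cv2.resize(f["pixels"][150:300,180:360],None,fx=4,fy=4,interpolation=cv2.INTER_CUBIC))
E
```

```text
[527.83687668 236.3563058  164.51702062]
```

View pics/w2c.png

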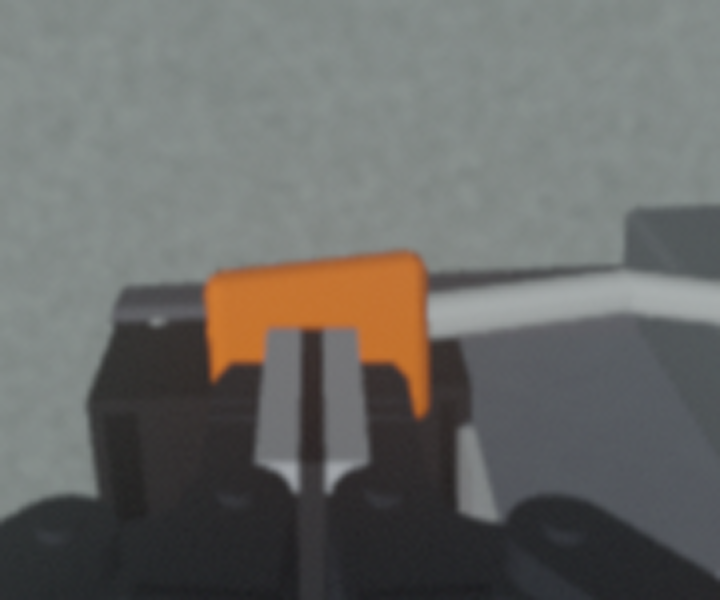

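Emit:
{"method": "move_arm", "body": {
  "deltas": [
    [[0,0,-0.12],0,0],
    [[0,0,-0.12],0,0],
    [[0,0,-0.12],0,0],
    [[0,0,-0.12],0,0],
    [[0,0,-0.12],0,0],
    [[0,0,-0.12],0,0]
  ]
}}

```text
time: 4.35
tcp_pos: [527.5, 236.4, 146.1]
orientation: [0.371, 0.602, -0.371, 0.602]
contact_force: [-2.0, -1.8, 3.8]
width: 0.001
```

Emit:
{"method": "move_arm", "body": {
  "deltas": [
    [[0,0,-0.16],0,0],
    [[0,0,-0.16],0,0],
    [[0,0,-0.16],0,0],
    [[0,0,-0.16],0,0],
    [[0,0,-0.16],0,0],
    [[0,0,-0.16],0,0],
    [[0,0,-0.16],0,0],
    [[0,0,-0.16],0,0]
  ]
}}

```text
time: 5.02
tcp_pos: [527.7, 236.5, 113.5]
orientation: [0.371, 0.602, -0.371, 0.602]
contact_force: [-1.6, -1.6, 6.9]
width: 0.002
```

Emit:
{"method": "move_arm", "body": {
  "deltas": [
    [[0,0,-0.12],0,0],
    [[0,0,-0.08],0,0],
    [[0,0,0],0,0]
  ]
}}

```text
time: 5.27
tcp_pos: [528.1, 236.7, 108.5]
orientation: [0.372, 0.602, -0.371, 0.602]
contact_force: [-0.7, -0.3, 5.6]
width: 0.005
```

Emit:
{"method": "move_arm", "body": {
  "deltas": [
    [[0,0,-0.08],0,0],
    [[0,0,-0.06],0,0],
    [[0,0,0],0,0]
  ]
}}

```text
time: 5.52
tcp_pos: [528.4, 236.9, 105.4]
orientation: [0.372, 0.601, -0.37, 0.602]
contact_force: [-0.2, 0.1, 6.0]
width: 0.002
```

```bash
python3 - <<'E'
from station import ctrl, grab_frame
import cv2
f=grab_frame("wrist");g=grab_frame("side");s=ctrl.sense();print(s["tcp_pos"],s["contact_force"])
cv2.imwrite("pics/w3.png",f["pixels"])
cv2.imwrite("pics/s3c.png",cv2.resize(g["pixels"][90:220,150:300],None,fx=4.5,fy=4.5,interpolation=cv2.INTER_CUBIC))
E
```

```text
[528.39504351 236.88328395 105.71329224] [-0.12416766 -0.4854459   5.69630223]
```

View pics/w3.png

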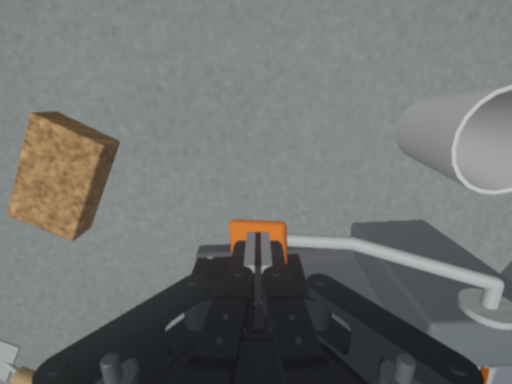

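View pics/s3c.png

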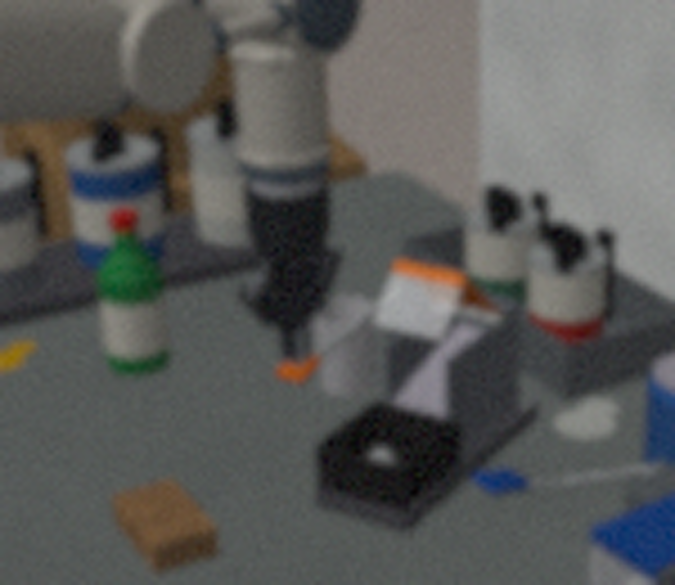

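The side crop shows the lid raised and the ball in the tray at about (380,455). I'll press the last bit to the stop.

Emit:
{"method": "move_arm", "body": {
  "deltas": [
    [[0,0,-0.06],0,0],
    [[0,0,0],0,0]
  ]
}}

```text
time: 5.78
tcp_pos: [528.6, 237.0, 104.2]
orientation: [0.372, 0.601, -0.37, 0.602]
contact_force: [0.7, -0.3, 6.1]
width: -0.003
```

Emit:
{"method": "move_arm", "body": {
  "deltas": [
    [[0,0,-0.05],0,0],
    [[0,0,0],0,0]
  ]
}}

```text
time: 5.95
tcp_pos: [528.7, 237.0, 103.6]
orientation: [0.372, 0.601, -0.37, 0.603]
contact_force: [-0.3, -0.0, 6.3]
width: 0.002
```

Emit:
{"method": "move_arm", "body": {
  "deltas": [
    [[0,0,-0.06],0,0],
    [[0,0,0],0,0]
  ]
}}

```text
time: 6.12
tcp_pos: [528.8, 237.1, 103.4]
orientation: [0.373, 0.601, -0.37, 0.603]
contact_force: [-2.3, -0.4, 12.6]
width: -0.003
```

Emit:
{"method": "move_arm", "body": {
  "deltas": [
    [[0,0,-0.05],0,0],
    [[0,0,0],0,0],
    [[0,0,0],0,0],
    [[0,0,0],0,0],
    [[0,0,0],0,0],
    [[0,0,0],0,0],
    [[0,0,0],0,0],
    [[0,0,0],0,0]
  ]
}}

```text
time: 6.78
tcp_pos: [528.9, 237.1, 103.2]
orientation: [0.373, 0.601, -0.37, 0.603]
contact_force: [-4.4, -2.1, 16.8]
width: 0.004
```

```bash
python3 - <<'E'
from station import ctrl, grab_frame
import cv2
g=grab_frame("side");h=grab_frame("top");s=ctrl.sense();print(s["tcp_pos"],s["contact_force"])
cv2.imwrite("pics/s4c.png",cv2.resize(g["pixels"][130:220,190:280],None,fx=6,fy=6,interpolation=cv2.INTER_CUBIC))
cv2.imwrite("pics/t4c.png",cv2.resize(h["pixels"][140:250,130:260],None,fx=5,fy=5,interpolation=cv2.INTER_CUBIC))
E
```

```text
[528.90441741 237.12885346 103.25229537] [-4.96674507 -2.15362712 16.20510365]
```

View pics/s4c.png

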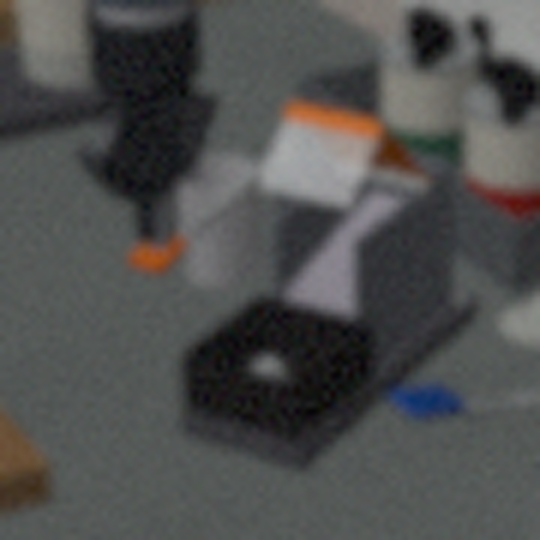

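View pics/t4c.png

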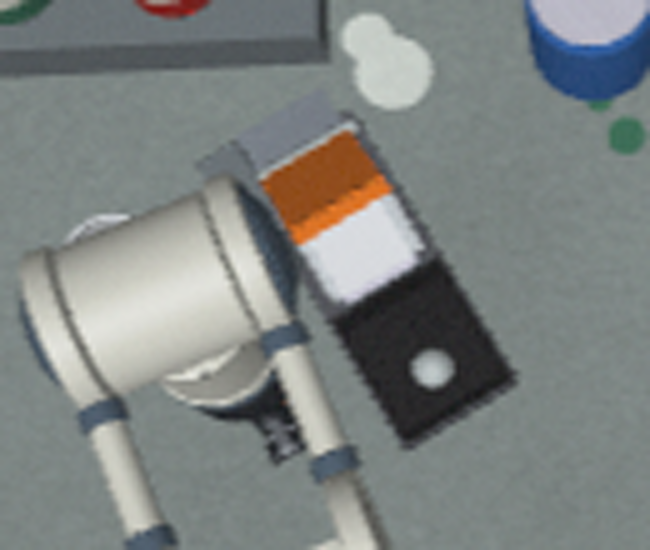

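The lever is on its stop (force rose from 6 to 16 N) and the ball rests in the tray, so I'll ease the lever up slowly.

Emit:
{"method": "move_arm", "body": {
  "deltas": [
    [[0,0,0.05],0,0],
    [[0,0,0.05],0,0],
    [[0,0,0.05],0,0],
    [[0,0,0.05],0,0],
    [[0,0,0.05],0,0],
    [[0,0,0.05],0,0],
    [[0,0,0.05],0,0],
    [[0,0,0.05],0,0]
  ]
}}

```text
time: 7.55
tcp_pos: [528.0, 236.7, 110.0]
orientation: [0.372, 0.602, -0.371, 0.602]
contact_force: [-2.9, -0.6, 6.4]
width: 0.001
```

Emit:
{"method": "move_arm", "body": {
  "deltas": [
    [[0,0,0.05],0,0],
    [[0,0,0.05],0,0],
    [[0,0,0.05],0,0],
    [[0,0,0.05],0,0],
    [[0,0,0.05],0,0],
    [[0,0,0.05],0,0],
    [[0,0,0.05],0,0],
    [[0,0,0.05],0,0]
  ]
}}

```text
time: 8.22
tcp_pos: [527.4, 236.3, 119.6]
orientation: [0.371, 0.602, -0.371, 0.602]
contact_force: [-3.8, -2.0, 5.5]
width: 0.002
```

Emit:
{"method": "move_arm", "body": {
  "deltas": [
    [[0,0,0.05],0,0],
    [[0,0,0.05],0,0],
    [[0,0,0.05],0,0],
    [[0,0,0.05],0,0],
    [[0,0,0.05],0,0],
    [[0,0,0.05],0,0],
    [[0,0,0.05],0,0],
    [[0,0,0.05],0,0]
  ]
}}

```text
time: 8.88
tcp_pos: [527.3, 236.3, 129.5]
orientation: [0.371, 0.602, -0.372, 0.602]
contact_force: [-3.8, -1.8, 6.3]
width: -0.004
```

Emit:
{"method": "move_arm", "body": {
  "deltas": [
    [[0,0,0.05],0,0],
    [[0,0,0.05],0,0],
    [[0,0,0.05],0,0],
    [[0,0,0.05],0,0],
    [[0,0,0.05],0,0],
    [[0,0,0.05],0,0],
    [[0,0,0.05],0,0],
    [[0,0,0.05],0,0]
  ]
}}

```text
time: 9.55
tcp_pos: [528.0, 236.6, 140.0]
orientation: [0.372, 0.602, -0.371, 0.602]
contact_force: [0.2, -0.0, 3.2]
width: -0.001
```

Emit:
{"method": "move_arm", "body": {
  "deltas": [
    [[0,0,0.04],0,0],
    [[0,0,0.04],0,0],
    [[0,0,0.04],0,0],
    [[0,0,0.04],0,0],
    [[0,0,0.04],0,0],
    [[0,0,0.04],0,0],
    [[0,0,0.04],0,0],
    [[0,0,0.04],0,0]
  ]
}}

```text
time: 10.22
tcp_pos: [527.6, 236.6, 147.8]
orientation: [0.371, 0.602, -0.371, 0.602]
contact_force: [3.1, 2.2, 3.3]
width: 0.002
```

Emit:
{"method": "move_arm", "body": {
  "deltas": [
    [[0,0,0.03],0,0],
    [[0,0,0.03],0,0],
    [[0,0,0.03],0,0],
    [[0,0,0.03],0,0],
    [[0,0,0.03],0,0],
    [[0,0,0.03],0,0],
    [[0,0,0.03],0,0],
    [[0,0,0.03],0,0]
  ]
}}

```text
time: 10.88
tcp_pos: [527.5, 236.4, 153.8]
orientation: [0.371, 0.602, -0.371, 0.602]
contact_force: [2.1, 1.9, 2.3]
width: 0.0
```

Emit:
{"method": "move_arm", "body": {
  "deltas": [
    [[0,0,0.03],0,0],
    [[0,0,0.03],0,0],
    [[0,0,0.03],0,0],
    [[0,0,0.03],0,0],
    [[0,0,0.03],0,0],
    [[0,0,0.03],0,0],
    [[0,0,0.03],0,0],
    [[0,0,0.03],0,0]
  ]
}}

```text
time: 11.55
tcp_pos: [527.2, 236.3, 159.2]
orientation: [0.371, 0.602, -0.372, 0.601]
contact_force: [0.1, -0.3, 0.0]
width: 0.003
```

Force is zero, so the lever is at rest. I'll back off and check.

Emit:
{"method": "move_arm", "body": {
  "deltas": [
    [[0,0,0.2],0,0],
    [[0,0,0.5],0,0],
    [[0,0,0.8],0,0],
    [[0,0,0.8],0,0],
    [[0,0,0.8],0,0],
    [[0,0,0.5],0,0],
    [[0,0,0],0,0]
  ]
}}

```text
time: 12.13
tcp_pos: [528.6, 236.8, 255.1]
orientation: [0.373, 0.6, -0.369, 0.603]
contact_force: [0.8, 0.7, -0.4]
width: -0.0
```

```bash
python3 - <<'E'
from station import ctrl, grab_frame
import cv2
g=grab_frame("side");h=grab_frame("top");s=ctrl.sense();print(s["tcp_pos"],s["contact_force"],s["time"])
cv2.imwrite("pics/s5c.png",cv2.resize(g["pixels"][130:220,190:280],None,fx=6,fy=6,interpolation=cv2.INTER_CUBIC))
cv2.imwrite("pics/t5.png",h["pixels"])
E
```

```text
[527.84621739 236.53989893 250.75485639] [-0.49384656  0.39659312 -0.07340351] 12.2333
```

View pics/s5c.png

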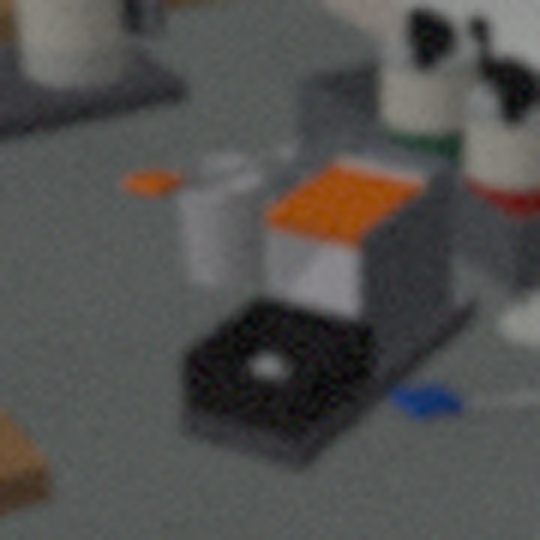

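View pics/t5.png

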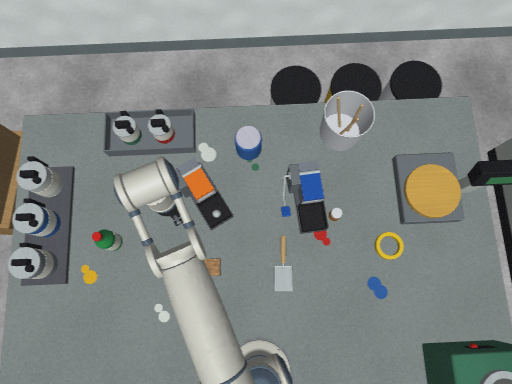

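The lid is shut, the pad is up at (150,183) in the side crop, the ball is in the tray at (268,365), and the other items haven't moved.

```bash
python3 -c "
from station import workorder
print(workorder.job_done())"
```

```text
the job is handed in; nothing more can be done
None
```

The job is done and handed in: I pressed the orange lever to its stop with the shut fingertips, and the steel ball rolled out into the tray.

- **Opening:** The reading rose from 6 N to about 16 N at the stop, at 103 mm tip height. The ball had already rolled out slightly before the stop. I held the lid fully open for about 0.7 s before easing off.
- **Closing:** I let the lever up at about 15 mm/s, slowing to about 9 mm/s near the end. The fingers still carried the spring force at 154 mm tip height. The reading fell to zero by 159 mm, where the lever was back at rest.
- **Last checks:** At 12.2 s, before the hand-in, the pictures showed the lid shut, the lever up, the ball in the tray and the gripper clear at 250 mm. The blue dispenser and the other visible items looked unmoved. The cup was partly hidden behind the arm in the top view but stood in place in the side view.

The top and wrist cameras differed by about 4 mm on the pad's position. I aimed midway, and the fingers stayed on the pad throughout. No check failed.

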